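Set out the tea board

ROBOT

A 6-joint arm with a two-finger parallel gripper is mounted at the origin on the work surface. World frame = base frame: x ahead of the robot, y to its left, z up, the work surface at z = 0. Lengths are in mm, angles in degrees, forces in N, time in s.
With the tool pointing down it reaches from about 350 to 850 mm from the base axis. Payload 8.1 kg.
Tool frame: the origin (TCP) lies at the very end of the fingers, on their centre line; the grasp point (between the pads) lies 19 mm behind it; z points along the fingers, y is the direction in which the jaws open and shut (so a half turn about z gives the same grasp; the last joint's range is limited). The gripper opens to 85 mm and grips with 20 to 120 N. Pads are 22 mm wide; open, the fingers measure 114 mm over their backs; the gripper's body (76 mm by 85 mm) begins 54 mm behind the grasp point. The pads swing forward as they close: fully open they stand 13 mm farther back than shut.
Start: joints at [63.346, 7.471, 85.268, -0, 87.261, -4.893], TCP at [222.42, 557.256, 231.292] pointing down, gripper open.
Joint ranges: [-169.43, 169.43], [-51.17, 129.36], [1.28, 143.12], [-76.62, 256.62], [0, 156.53], [-152.29, 152.29]. Speed limits (degrees/s): [136.94, 136.94, 159.86, 180, 180, 180].

INTERFACE

Orientations are given as [roll, pitch, yaw] about the fixed x, y, z axes, in that order (R = Rz(yaw) Ry(pitch) Rx(roll)).
In Python, from bench import r, eyes gives the robot as it stands. The module is installed in compiled form; this text tells all that it offers.
- The arm moves only by the tool play_rows, never from a script. Its argument "deltas" is a list of rows, each a list of 3 entries, a list of its own where there are three numbers: the shift along the tool's x, y, z in m, then the turn, a rotation vector about the tool's x, y, z in rad, then the closure, from 0 (fully open) to 1 (shut). A call has 1 to 8 rows; each row shifts and turns the pose as measured when the row begins, along the tool's axes as they then stand; what a row does not reach is not made up. A row lasts 1/8 s, in which the tool goes at most 62.5 mm and 10.7 degrees, less where a joint would pass 70% of its speed; a pose out of reach is approached as far as the arm can. A call with a gripper value outside its range is refused whole. The fingers move at their own pace and stop on an object; "force" is the grip in N (left out, the last holds). Time passes only in rows, so rows that do not move let the fingers close. It gives the time, the measured TCP pose, the force and the opening at its end, in the units of the state.
- r.sense(): the state, without advancing time (a new reading comes with each control period).
- eyes.snapshot(name): name is "scene" or "top"; returns the picture (420x560x3 uint8, red, green, blue); there is no depth.
- eyes.get_calibration(name): a dict with "mtx" (3x3 intrinsics, pixels), "D" ([k1, k2, p1, p2, k3] as OpenCV has them; the pictures are not rectified), "R" (3x3) and "t" (3): a world point X has camera coordinates R X + t. Camera axes: x right, y down, z forward; pixel columns grow to the right and rows downward; lengths in mm; the calibration is good to about 2 mm. A picture is of the moment at which its call begins. get_calibration takes no time and is no camera call.
- r.hand_in(): hands the job in, once; it reports no verdict.
The state is a dict: "time": time; "joint_pos": joint angles; "qd": joint speeds; "joint_efforts": joint torques, N m; "tool_pos": TCP position; "tcp_rot": TCP orientation; "ft_force": force on the tool from outside, world axes, zero at the start; "wrist_torque": the same for the moment, N m; "finger_gap": finger opening in mm.
Only numpy, scipy, OpenCV 4.12 (cv2) and the standard library are available. Lean on these libraries where they do the work, as an engineer would, in place of code of your own. Each camera call takes 0.05 s, during which the arm holds its last target. There are 200 camera calls.

TASK

Set out the tea on the dark serving board: stand the amber tea glass in the middle of the orange saucer on the board, the green tea glass in the middle of the cork coaster, and the sugar jar in the middle of the board, midway between the saucer and the coaster. Close the jar with its lid, plug down and sitting level on the rim. Do not tip anything over, and leave the kettle, the stack of saucers and the sugar tongs where they are.

Things in the scene. Friction and masses are not known exactly. Their poses are not given: they have to be found in the camera images.
- board: Dark wood serving board, fixed to the counter, 130 (its x) x 380 (its y) x 14 mm thick; origin at the centre of its underside, on the counter; x is its short side, pointing away from the robot, y its long side, z up. The saucer and the coaster lie on it 120 mm to either side of its centre along y (either may be on either side).
- saucer: The single orange saucer on the board, round, fixed to it, 116 mm across, rim 12 mm high, with a flat inner floor at least 76 mm across, 6 mm above its underside; origin at the centre of its underside (on the board's top), z up.
- coaster: Round cork coaster on the board, fixed to it, 96 mm across, 6 mm thick and flat; origin at the centre of its underside (on the board's top), z up.
- amber_glass: Loose amber (orange-brown) empty tea glass standing on the counter, 72 mm tall, straight and 51 mm across from 12 to 60 mm above its foot, narrowing to 49 mm at the rim and 42 mm at the foot, about 130 g; origin at the centre of its underside, z up.
- green_glass: Loose green empty tea glass, same shape as the amber one: 72 mm tall, 51 mm across from 12 to 60 mm above its foot, about 130 g; origin at the centre of its underside, z up.
- jar: Loose open clear glass jar with white sugar cubes fixed inside (they do not come out), a straight cylinder 64 mm across and 62 mm tall, mouth 56 mm across, about 260 g; origin at the centre of its underside, z up. The cubes stay more than 10 mm below the rim.
- lid: The jar's loose lid, right way up: black tapered plug 40-47 mm across, 6 mm deep; over it a dark steel disc 68 mm across (6 to 14 mm above the underside), then a pale wooden knob 24 mm across (14 to 44 mm); 70 g. Origin: centre of the plug's underside, z up. It lifts on and off, no screwing: when on, the plug is in the mouth, the disc on the rim and its origin 56 mm above the jar's.
- kettle: Bystander: loose aluminium kettle, 150 mm across, 184 mm high over its black hoop handle, the spout sticking out 120 mm from the centre along its x; origin at the centre of its underside.
- saucer_stack: Bystander: stack of five orange saucers, one body, 116 mm across, 58 mm high, standing on the counter, not on the board; origin at the centre of its underside.
- tongs: Bystander: stainless sugar tongs lying on the counter beyond the board, about 120 mm long along its x, 55 mm wide, 16 mm high; origin under the middle.

How it is judged:
By the outcome, as a careful person would: the job done as asked, in the order asked, and still so for the second after the job is handed in, with the robot touching nothing.
It also fails if it takes over 96 s, if anything falls off the work surface, if the arm or the gripper's body presses on something with over 40 N, if the wrist force passes 120 N, or if a joint passes its speed limit or range.

## Working session

There is one attempt and no reset: what is moved stays moved. The work goes in short steps, Python scripts to look and compute and a tool call to move; the robot and the scene stay as the last step left them, time stands still between calls to the robot, and variables do not carry over. Pictures are saved under pics/ and viewed, about 12 in all and at most 16, crops included, and the job is handed in when it is done.

Besides the shell and the picture viewer there is one more tool, called after "Request:" as name(argument=value, ...) on one line, values as JSON. play_rows: Moves the arm, as the interface text tells. Its arguments: {"type":"object","properties":{"deltas":{"type":"array"},"force":{"type":"number"}},"required":["deltas"]}

```bash
mkdir -p pics; python3 - <<'E'
from bench import r,eyes
import cv2,numpy as np
np.set_printoptions(precision=3,suppress=True)
for n in("scene","top"):
    im=eyes.snapshot(n); cv2.imwrite(f"pics/{n}0.png",cv2.resize(im[:,:,::-1],(784,588),interpolation=cv2.INTER_CUBIC))
    c=eyes.get_calibration(n); print(n,c)
print(r.sense())
E
```

```text
scene {'mtx': array([[405.639,   0.   , 276.458],
       [  0.   , 405.639, 208.659],
       [  0.   ,   0.   ,   1.   ]]), 'D': array([-0.001,  0.   ,  0.   ,  0.   ,  0.   ]), 'R': array([[ 0.031,  0.999, -0.013],
       [ 0.747, -0.032, -0.664],
       [-0.664,  0.011, -0.748]]), 't': array([ -38.323, -410.091, 1335.836])}
top {'mtx': array([[401.713,   0.   , 273.804],
       [  0.   , 401.713, 210.634],
       [  0.   ,   0.   ,   1.   ]]), 'D': array([-0.08,  0.  ,  0.  ,  0.  ,  0.  ]), 'R': array([[-0.028, -1.   ,  0.   ],
       [-0.993,  0.028, -0.119],
       [ 0.119, -0.003, -0.993]]), 't': array([   3.275,  634.257, 1084.451])}
{'time': 0.1, 'joint_pos': array([63.347,  7.51 , 85.327,  0.   , 87.262, -4.891]), 'qd': array([ 0.08 , -0.024, -0.193,  0.055,  0.096, -0.011]), 'joint_efforts': array([  0.   , -57.095, -50.195,  -0.   ,   0.008,   0.   ]), 'tool_pos': array([222.173, 556.78 , 230.315]), 'tcp_rot': array([-179.901,   -0.009,  158.238]), 'ft_force': array([-0.322, -0.038, -0.43 ]), 'wrist_torque': array([ 0.039,  0.034, -0.032]), 'finger_gap': 85.3909720783928}
```

View pics/scene0.png

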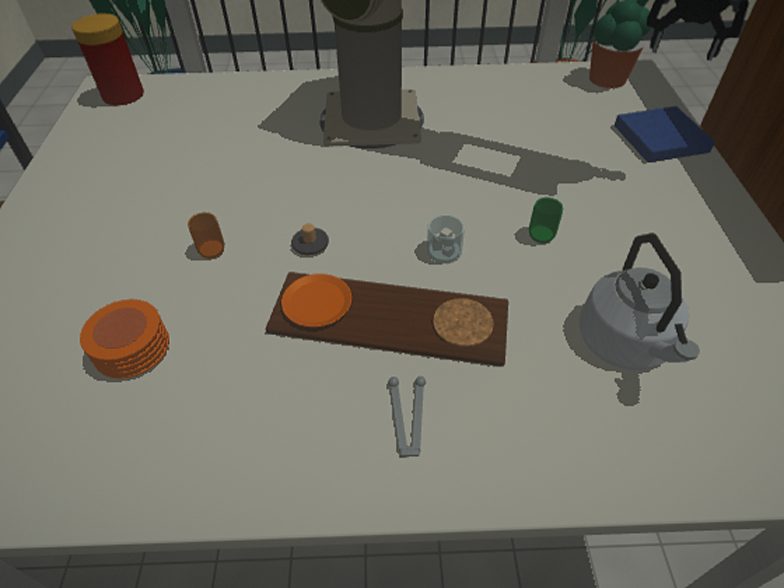

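View pics/top0.png

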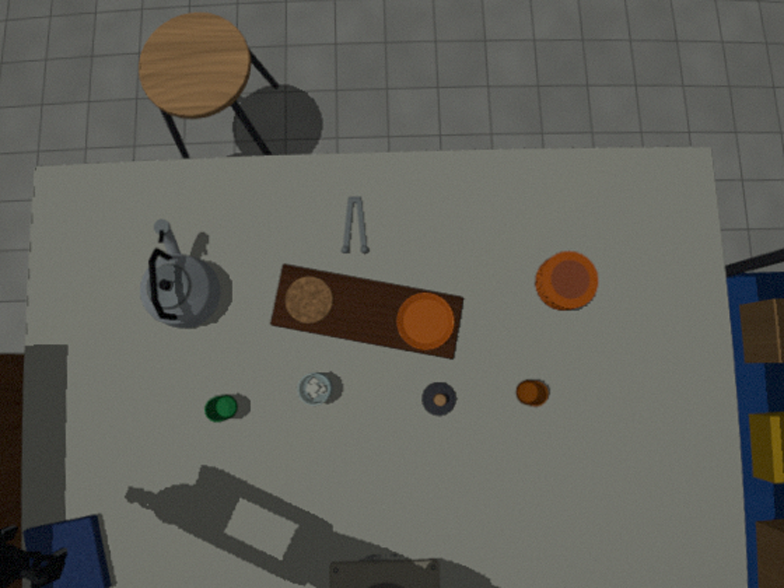

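The scene view shows, left to right, the amber glass (207,235), lid (309,240), jar (445,240) and green glass (546,220). The board has the saucer at (316,300) and the coaster at (463,322). I'll enlarge the objects from both cameras.

```bash
cat > h.py <<'E'
from bench import r,eyes
import cv2,numpy as np
np.set_printoptions(precision=1,suppress=True)
def ray(n,uv,z):
    "native pixel -> world xy at height z"
    c=eyes.get_calibration(n);p=cv2.undistortPoints(np.array([[uv]],float),c["mtx"],c["D"])[0,0]
    d=c["R"].T@[p[0],p[1],1];C=-c["R"].T@c["t"];return (C+d*(z-C[2])/d[2])
def proj(n,X):
    c=eyes.get_calibration(n);return cv2.projectPoints(np.array(X,float).reshape(-1,1,3),cv2.Rodrigues(c["R"])[0],c["t"].reshape(3,1),c["mtx"],c["D"])[0][:,0]
def crop(im,u,v,w,h,k,marks=()):
    o=cv2.resize(im[v:v+h,u:u+w,::-1],(w*k,h*k),interpolation=cv2.INTER_CUBIC)
    o=np.ascontiguousarray(cv2.convertScaleAbs(o,alpha=1.5))
    for m in marks: cv2.polylines(o,[np.int32((m-[u,v]+.5)*k)],True,(255,255,0),1)
    return o
def circ(x,y,z,d):
    a=np.linspace(0,2*np.pi,40,endpoint=False);return np.c_[x+d/2*np.cos(a),y+d/2*np.sin(a),0*a+z]
E
python3 - <<'E'
from h import *
S=eyes.snapshot("scene");T=eyes.snapshot("top")
row=lambda n,im,P:np.hstack([crop(im,u-20,v-28,40,56,5) for u,v in P])
ps=[(148,168),(221,171),(318,171),(390,157)];pt=[(381,280),(314,284),(226,277),(158,291)]
cv2.imwrite("pics/crops.png",np.vstack([row("scene",S,ps),row("top",T,pt)]))
h=cv2.cvtColor(T,cv2.COLOR_RGB2HSV)
# saucer & board by colour in top
m=((h[...,0]<14)&(h[...,1]>200)&(h[...,2]>120)).astype(np.uint8)
for s,z,nm in((m,26,"orange"),):
    n,l,st,c=cv2.connectedComponentsWithStats(s)
    for i in range(1,n):
        if st[i,4]>150: print(nm,st[i],c[i],ray("top",c[i],z))
for uv,nm in(((309,299),"coaster"),((425.5,321),"saucer")):
    z=20 if nm=="coaster" else 26
    print(nm,ray("top",np.array(uv)/1.4,z))
for uv in((283,264),(463,297),(453,358),(271,324)): print("corner",ray("top",np.array(uv)/1.4,14))
E
```

```text
orange [384 180  43  40 527] [405.3 200.1] [ 655.3 -391.1   26. ]
orange [288 212  36  36 865] [306.  228.8] [ 581.7 -103.5   26. ]
coaster [632.1 136.4  20. ]
saucer [580.4 -97.7  26. ]
corner [706.7 190.   14. ]
corner [ 628.1 -177.    14. ]
corner [ 504.9 -151.4   14. ]
corner [583.8 215.3  14. ]
```

View pics/crops.png

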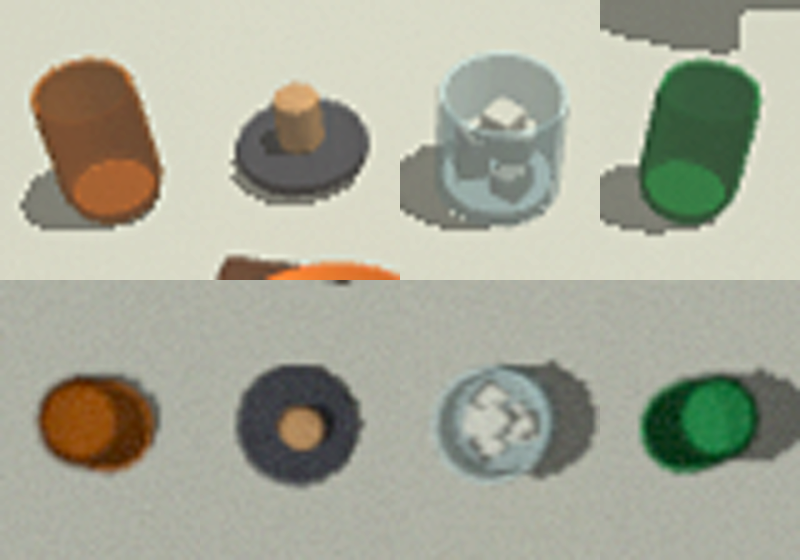

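Both glasses stand upright, with their bright floors toward the foot. The crops also show the lid plug-down and the jar open and upright. Next I'll compute positions from both views and check them by overlay.

```bash
python3 - <<'E'
from h import *
S=eyes.snapshot("scene");T=eyes.snapshot("top")
t=dict(amber=((376.6,280),4),lid=((313.8,284.8),14),jar=((224.8,277.6),62),green=((161.8,290.4),4),coaster=((309/1.4,299/1.4),20),saucer=((306.5,229.3),26))
s=dict(amber=((151,177.2),4),lid=((221.4,171.8),14),jar=((318.6,162),62),green=((386.8,166.6),4),coaster=((463.5/1.4,322/1.4),20),saucer=((316/1.4,300/1.4),26))
sh=dict(amber=[(0,42),(60,51),(72,49)],green=[(0,42),(60,51),(72,49)],jar=[(0,64),(62,64)],lid=[(14,68),(44,24)],coaster=[(20,96)],saucer=[(26,116)])
rows=[[],[]]
for k in t:
    a=ray("top",np.array(t[k][0])-.5,t[k][1]);b=ray("scene",np.array(s[k][0])-.5,s[k][1]);m=(a+b)/2
    print(k,a[:2],b[:2],m[:2])
    for i,(n,im) in enumerate((("scene",S),("top",T))):
        M=[proj(n,circ(m[0],m[1],z,d)) for z,d in sh[k]]
        c=np.int32(np.mean(np.vstack(M),0)); w=40 if k in("coaster","saucer") else 26
        cr=crop(im,c[0]-w//2-1,c[1]-w//2-1,w+2,w+2,1); 
        rows[i].append(cv2.resize(crop(im,c[0]-w//2,c[1]-w//2,w,w,10,M),(266,266)) if 0 else cv2.resize(crop(im,c[0]-w//2-4,c[1]-w//2-4,w+8,w+8,8,M),(200,200)))
g=rows[0][:3]+rows[0][3:]
cv2.imwrite("pics/ov.png",np.vstack([np.hstack(rows[0][:4]),np.hstack(rows[1][:4]),np.hstack(rows[0][4:]+rows[1][4:])]))
E
```

```text
amber [ 433.  -299.7] [ 429.5 -299.6] [ 431.2 -299.6]
lid [ 426.1 -119.4] [ 428.2 -117.4] [ 427.1 -118.4]
jar [455.  123.7] [455.8 126.4] [455.4 125.1]
green [420.6 311. ] [417.3 312.3] [418.9 311.7]
coaster [633.5 137.8] [634.7 139. ] [634.1 138.4]
saucer [ 581.6 -103.5] [583.6 -96.8] [ 582.6 -100.2]
```

View pics/ov.png

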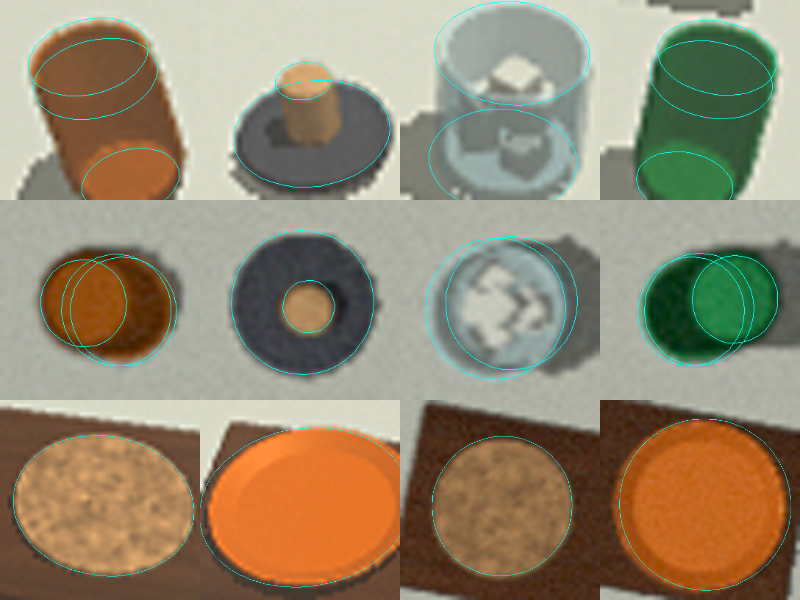

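Overlays fit to about 2 mm. Saucer is at about (582,-97) and the coaster at about (633,137.5), giving a board yaw of about -12.4°. I'll keep the tool at yaw 77.6, so the jaws run along the board's x, and start with that turn.

Request:
play_rows(deltas=[[[0,0,0],[0,0,0.176],0],[[0,0,0],[0,0,0.176],0],[[0,0,0],[0,0,0.176],0],[[0,0,0],[0,0,0.176],0],[[0,0,0],[0,0,0.176],0],[[0,0,0],[0,0,0.176],0],[[0,0,0],[0,0,0.176],0],[[0,0,0],[0,0,0.176],0]], force=30)

```text
time: 1.3
tool_pos: [222.1, 556.6, 230.0]
tcp_rot: [-180.0, 0.1, 75.0]
ft_force: [0.2, 0.2, 0.3]
finger_gap: 85.6
```

```bash
cat > go.py <<'E'
from bench import r
import sys,numpy as np
from scipy.spatial.transform import Rotation as Ro
np.set_printoptions(precision=4,suppress=True)
s=r.sense();R=Ro.from_euler("xyz",s["tcp_rot"],degrees=True);p=np.array(s["tool_pos"])
print("t",s["time"],"pos",p,"rot",s["tcp_rot"],"F",s["ft_force"],"gap",s["finger_gap"])
W=Ro.from_euler("xyz",[180,0,77.6],degrees=True)
print("turn",(R.inv()*W).as_rotvec())
Rc=R
for a in sys.argv[1:]:
    q=np.array(eval(a),float);print(q,"tool delta m",W.inv().apply(q-p)/1000);p=q
E
python3 go.py 420,300,200 431,-300,150 431,-300,21
```

```text
t 1.3 pos [222.0983 556.6484 230.0389] rot [-179.9726    0.1229   74.9996] F [0.1984 0.1816 0.2549] gap 85.59780403710097
turn [-0.0005  0.0021 -0.0454]
[420. 300. 200.] tool delta m [-0.2082  0.2484  0.03  ]
[ 431. -300.  150.] tool delta m [-0.5836  0.1396  0.05  ]
[ 431. -300.   21.] tool delta m [ 0.    -0.     0.129]
```

Request:
play_rows(deltas=[[[-0.035,0.041,0.005],[0,0,-0.045],0],[[-0.035,0.041,0.005],[0,0,0],0],[[-0.035,0.041,0.005],[0,0,0],0],[[-0.035,0.041,0.005],[0,0,0],0],[[-0.035,0.041,0.005],[0,0,0],0],[[-0.035,0.041,0.005],[0,0,0],0],[[-0.055,0.013,0.005],[0,0,0],0],[[-0.055,0.013,0.005],[0,0,0],0]])

```text
time: 2.3
tool_pos: [421.4, 176.1, 189.4]
tcp_rot: [179.9, -0.0, 77.7]
ft_force: [0.6, -0.5, 0.5]
finger_gap: 84.9
```

```bash
python3 go.py 431,-300,120
```

```text
t 2.3 pos [421.4484 176.1235 189.36  ] rot [179.9131  -0.0246  77.7393] F [ 0.589  -0.4779  0.485 ] gap 84.93768530554033
turn [ 0.0015 -0.0004  0.0024]
[ 431. -300.  120.] tool delta m [-0.463   0.1116  0.0694]
```

Request:
play_rows(deltas=[[[-0.06,0.014,0.008],[0,0,0],0],[[-0.06,0.014,0.008],[0,0,0],0],[[-0.06,0.014,0.008],[0,0,0],0],[[-0.06,0.014,0.008],[0,0,0],0],[[-0.06,0.014,0.008],[0,0,0],0],[[-0.06,0.014,0.008],[0,0,0],0],[[-0.06,0.014,0.008],[0,0,0],0],[[-0.03,0.007,0.008],[0,0,0],0]])

```text
time: 3.3
tool_pos: [427.9, -292.4, 127.7]
tcp_rot: [179.4, 0.0, 77.6]
ft_force: [-0.2, 0.6, -0.3]
finger_gap: 85.3
```

```bash
python3 go.py 431,-300,130 431,-300,21
```

```text
t 3.3 pos [ 427.8509 -292.408   127.7301] rot [179.3775   0.0144  77.6419] F [-0.1545  0.619  -0.3477] gap 85.32210705609681
turn [0.0109 0.0002 0.0007]
[ 431. -300.  130.] tool delta m [-0.0067  0.0047 -0.0023]
[ 431. -300.   21.] tool delta m [ 0.    -0.     0.109]
```

Request:
play_rows(deltas=[[[-0.007,0.005,0],[0.011,0,0],0],[[0,0,0],[0,0,0],0],[[0,0,0.014],[0,0,0],0],[[0,0,0.014],[0,0,0],0],[[0,0,0.007],[0,0,0],0],[[0,0,0],[0,0,0],0]])

```text
time: 4.05
tool_pos: [431.0, -297.7, 89.4]
tcp_rot: [-179.8, -0.1, 77.7]
ft_force: [-0.0, 0.7, -0.7]
finger_gap: 85.7
```

```bash
python3 go.py 431,-300,21; python3 - <<'E'
from h import *
S=eyes.snapshot("scene");T=eyes.snapshot("top")
cv2.imwrite("pics/a1.png",np.hstack([crop(S,118,120,65,80,6),crop(T,350,250,65,80,6)]))
E
```

```text
t 4.05 pos [ 430.9688 -297.7085   89.3518] rot [-179.8264   -0.1034   77.6993] F [-0.0325  0.6593 -0.7166] gap 85.65827621873363
turn [-0.003  -0.0018  0.0017]
[ 431. -300.   21.] tool delta m [-0.0022  0.0005  0.0684]
```

View pics/a1.png

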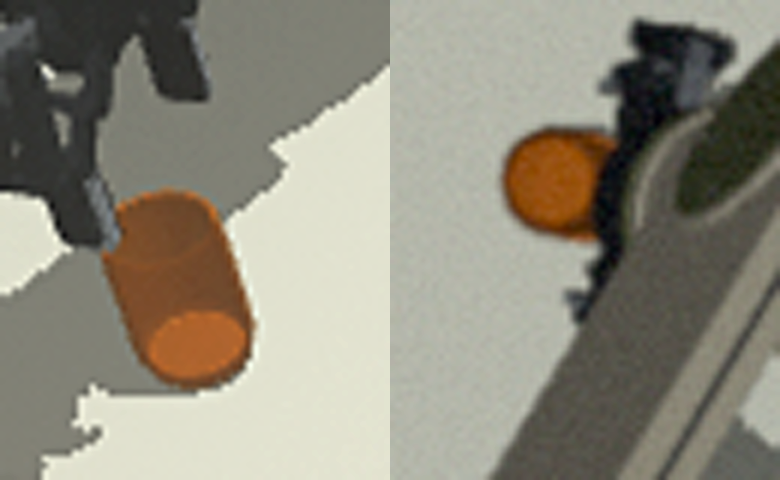

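Both jaws straddle the amber glass: in the left panel the glass spans (105–255, 190–390), with one finger in front and one behind. Descending and gripping.

Request:
play_rows(deltas=[[[-0.002,0,0.014],[-0.003,-0.002,0],0],[[0,0,0.014],[0,0,0],0],[[0,0,0.014],[0,0,0],0],[[0,0,0.014],[0,0,0],0],[[0,0,0.01],[0,0,0],0],[[0,0,0.001],[0,0,0],0],[[0,0,0],[0,0,0],0.3],[[0,0,0],[0,0,0],0.6]], force=30)

```text
time: 5.15
tool_pos: [431.1, -300.8, 18.8]
tcp_rot: [179.9, 0.1, 77.7]
ft_force: [3.2, -1.4, 0.5]
finger_gap: 51.5
```

Request:
play_rows(deltas=[[[0,0,0],[0,0,0],1],[[0,0,0],[0,0,0],1],[[0,0,0],[0,0,0],1],[[0,0,0],[0,0,0],1]])

```text
time: 5.65
tool_pos: [431.6, -301.2, 19.6]
tcp_rot: [179.8, 0.1, 77.7]
ft_force: [0.4, 0.2, -1.4]
finger_gap: 50.3
```

```bash
python3 go.py 431,-300,100 582,-97,100 582,-97,41
```

```text
t 5.65 pos [ 431.5992 -301.2191   19.6306] rot [179.8168   0.1113  77.6591] F [ 0.3609  0.1963 -1.3548] gap 50.30437919859057
turn [0.0032 0.0019 0.001 ]
[ 431. -300.  100.] tool delta m [ 0.0011 -0.0008 -0.0804]
[582. -97. 100.] tool delta m [0.2307 0.1039 0.    ]
[582. -97.  41.] tool delta m [ 0.    -0.     0.059]
```

Request:
play_rows(deltas=[[[0,0,-0.01],[0,0,0],1],[[0,0,-0.025],[0,0,0],1],[[0,0,-0.03],[0,0,0],1],[[0.02,0.01,-0.015],[0.003,0.002,0],1],[[0.04,0.018,0],[0,0,0],1],[[0.045,0.02,0],[0,0,0],1],[[0.045,0.02,0],[0,0,0],1],[[0.035,0.016,0],[0,0,0],1]])

```text
time: 6.65
tool_pos: [556.8, -137.1, 108.7]
tcp_rot: [179.7, 0.1, 77.3]
ft_force: [0.7, -1.2, -2.4]
finger_gap: 50.2
```

```bash
python3 go.py 582,-97,90 582,-97,41
```

```text
t 6.65 pos [ 556.8444 -137.1214  108.7133] rot [179.6723   0.0905  77.3114] F [ 0.7086 -1.1681 -2.4125] gap 50.24546989863054
turn [ 0.0057  0.0016 -0.005 ]
[582. -97.  90.] tool delta m [0.0446 0.016  0.0187]
[582. -97.  41.] tool delta m [ 0.    -0.     0.049]
```

Request:
play_rows(deltas=[[[0.025,0.008,0.005],[0.005,0.002,-0.005],1],[[0.015,0.006,0.01],[0,0,0],1],[[0.002,0.001,0.01],[0,0,0],1],[[0,0,0.008],[0,0,0],1],[[0,0,0],[0,0,0],1],[[0,0,0],[0,0,0],1]])

```text
time: 7.4
tool_pos: [581.7, -98.3, 75.3]
tcp_rot: [179.9, 0.0, 77.7]
ft_force: [0.3, -0.2, -0.9]
finger_gap: 50.0
```

```bash
python3 go.py 582,-97,41; python3 - <<'E'
from h import *
S=eyes.snapshot("scene");T=eyes.snapshot("top");p=r.sense()["tool_pos"];f=p[2]-19.6
M=lambda n:[proj(n,circ(p[0],p[1],f+z,d)) for z,d in((0,42),(60,51))]+[proj(n,circ(582,-97,26,116)),proj(n,circ(582,-97,20,76))]
cv2.imwrite("pics/a2.png",np.hstack([crop(S,190,160,65,80,6,M("scene")),crop(T,270,190,65,80,6,M("top"))]))
E
```

```text
t 7.4 pos [581.7432 -98.2509  75.3045] rot [179.9231   0.0236  77.6751] F [ 0.2514 -0.175  -0.9452] gap 49.998710743592014
turn [0.0013 0.0004 0.0013]
[582. -97.  41.] tool delta m [ 0.0013 -0.      0.0343]
```

View pics/a2.png

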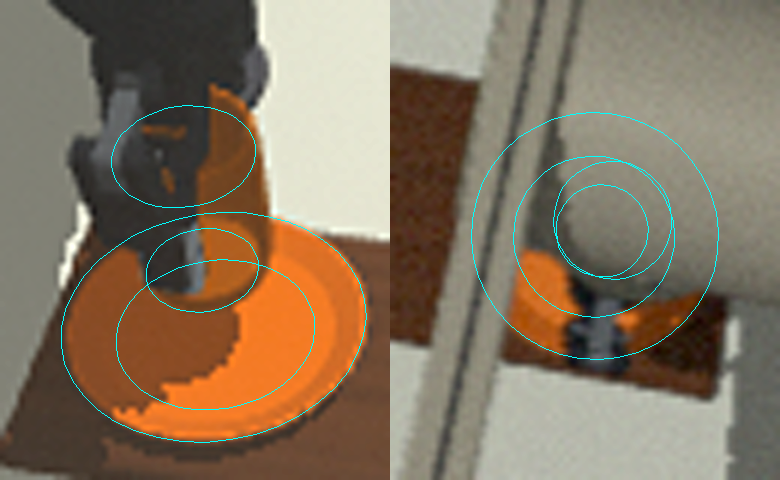

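The glass outline agrees with the prediction and the saucer overlay fits, with its rim spanning (62–367, 213–440) in the left panel. Lowering.

Request:
play_rows(deltas=[[[0.001,0,0.01],[0.001,0,0.001],1],[[0,0,0.01],[0,0,0],1],[[0,0,0.008],[0,0,0],1],[[0,0,0.003],[0,0,0],1],[[0,0,0],[0,0,0],1]])

```text
time: 8.12
tool_pos: [581.9, -97.3, 42.1]
tcp_rot: [180.0, 0.0, 77.6]
ft_force: [0.1, -0.2, -1.1]
finger_gap: 50.6
```

```bash
python3 go.py 582,-97,40
```

```text
t 8.125 pos [581.856  -97.3211  42.0564] rot [179.9874   0.0226  77.602 ] F [ 0.0798 -0.1623 -1.0712] gap 50.56010086385812
turn [0.0002 0.0004 0.    ]
[582. -97.  40.] tool delta m [0.0003 0.0001 0.0021]
```

Contact should come at about 39.6–40. I'll ease down, release gently and rise.

Request:
play_rows(deltas=[[[0,0,0.002],[0,0,0],1],[[0,0,0.001],[0,0,0],1],[[0,0,0],[0,0,0],1],[[0,0,0],[0,0,0],1]])

```text
time: 8.62
tool_pos: [582.5, -97.4, 39.8]
tcp_rot: [179.9, 0.0, 77.6]
ft_force: [-0.0, -0.2, -1.3]
finger_gap: 50.3
```

```bash
python3 go.py 582,-97,130
```

```text
t 8.625 pos [582.5444 -97.4139  39.7537] rot [179.9031   0.0246  77.6105] F [-0.0065 -0.1629 -1.3159] gap 50.338716264555195
turn [0.0017 0.0004 0.0002]
[582. -97. 130.] tool delta m [ 0.0003 -0.0006 -0.0902]
```

Request:
play_rows(deltas=[[[0,0,0.001],[0,0,0],1],[[0,0,0.001],[0,0,0],1],[[0,0,0],[0,0,0],1]])

```text
time: 9.0
tool_pos: [583.0, -97.5, 39.3]
tcp_rot: [179.9, 0.0, 77.6]
ft_force: [-0.6, -0.6, -1.3]
finger_gap: 50.3
```

Request:
play_rows(deltas=[[[0,-0.001,0.0015],[0,0,0],1],[[0,0,0.001],[0,0,0],1],[[0,0,0],[0,0,0],1]])

```text
time: 9.38
tool_pos: [583.1, -97.5, 39.1]
tcp_rot: [179.7, 0.0, 77.6]
ft_force: [-0.2, 0.3, -0.7]
finger_gap: 50.3
```

Request:
play_rows(deltas=[[[0,0,0],[0,0,0],0.4],[[0,0,0],[0,0,0],0.2],[[0,0,0],[0,0,0],0],[[0,0,0],[0,0,0],0],[[0,0,-0.01],[0,0,0],0],[[0,0,-0.02],[0,0,0],0],[[0,0,-0.03],[0,0,0],0],[[0,0,-0.03],[0,0,0],0]])

```text
time: 10.38
tool_pos: [581.4, -97.1, 132.1]
tcp_rot: [179.9, 0.0, 77.6]
ft_force: [0.4, -0.7, -0.2]
finger_gap: 85.4
```

```bash
python3 go.py 430,150,180 419,312,120 419,312,20
```

```text
t 10.375 pos [581.3527 -97.0594 132.0709] rot [179.9156   0.0227  77.6153] F [ 0.3675 -0.658  -0.1726] gap 85.41027878151549
turn [0.0015 0.0004 0.0003]
[430. 150. 180.] tool delta m [ 0.2088 -0.2009 -0.0479]
[419. 312. 120.] tool delta m [ 0.1559 -0.0455  0.06  ]
[419. 312.  20.] tool delta m [ 0.  -0.   0.1]
```

Request:
play_rows(deltas=[[[0.02,-0.02,-0.012],[0,0,0],0],[[0.036,-0.034,-0.01],[0,0,0],0],[[0.036,-0.034,-0.005],[0,0,0],0],[[0.036,-0.034,0],[0,0,0],0],[[0.036,-0.034,0],[0,0,0],0],[[0.036,-0.034,0],[0,0,0],0],[[0.046,-0.015,0.005],[0,0,0],0],[[0.046,-0.014,0.01],[0,0,0],0]])

```text
time: 11.38
tool_pos: [434.7, 241.9, 164.2]
tcp_rot: [178.2, -0.5, 77.3]
ft_force: [1.1, -0.1, -0.1]
finger_gap: 85.4
```

```bash
python3 go.py 419,312,120 ;python3 - <<'E'
from h import *
S=eyes.snapshot("scene");T=eyes.snapshot("top")
a=lambda n:[proj(n,circ(582,-97,26,116)),proj(n,circ(582,-97,20,42)),proj(n,circ(582,-97,92,49))]
g=lambda n:[proj(n,circ(419,312,z,d)) for z,d in((0,42),(72,49))]
cv2.imwrite("pics/a3.png",np.vstack([np.hstack([crop(S,190,160,65,60,5,a("scene")),crop(T,270,195,65,60,5,a("top"))]),np.hstack([crop(S,360,125,65,50,5,g("scene")),crop(T,130,265,65,50,5,g("top"))])]))
E
```

```text
t 11.375 pos [434.6662 241.8589 164.1678] rot [178.2292  -0.4547  77.25  ] F [ 1.0891 -0.0835 -0.1473] gap 85.40181365879562
turn [ 0.0309 -0.0078 -0.0062]
[419. 312. 120.] tool delta m [ 0.0651 -0.0304  0.0442]
```

View pics/a3.png

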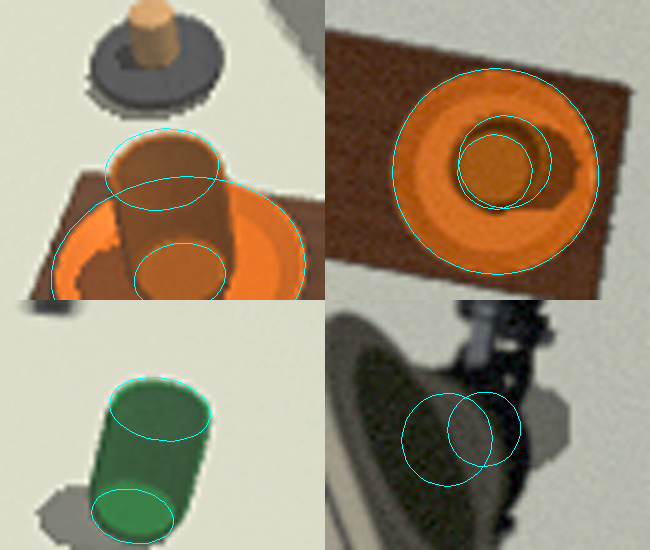

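The amber glass stands centred on the saucer, its floor at (494,171) inside the drawn foot circle. The green outlines match at (160,410) and (133,515). On to the green glass.

Request:
play_rows(deltas=[[[0.028,-0.012,0.01],[0.031,-0.008,-0.006],0],[[0.022,-0.01,0.015],[0,0,0],0],[[0.01,-0.005,0.014],[0,0,0],0],[[0,0,0],[0,0,0],0],[[0,0,0],[0,0,0],0]])

```text
time: 12.1
tool_pos: [422.0, 309.8, 129.1]
tcp_rot: [179.8, -0.2, 77.9]
ft_force: [-0.3, -0.2, 0.6]
finger_gap: 85.2
```

```bash
python3 go.py 419,312,20
```

```text
t 12.1 pos [421.9914 309.8368 129.1196] rot [179.8486  -0.1686  77.9123] F [-0.2513 -0.1528  0.5527] gap 85.20942133348134
turn [ 0.0026 -0.0029  0.0054]
[419. 312.  20.] tool delta m [ 0.0015 -0.0034  0.1091]
```

Request:
play_rows(deltas=[[[0.0015,-0.0034,0.01],[0.003,-0.003,0.005],0],[[0,0,0.018],[0,0,0],0],[[0,0,0.02],[0,0,0],0],[[0,0,0.018],[0,0,0],0],[[0,0,0.018],[0,0,0],0],[[0,0,0.014],[0,0,0],0],[[0,0,0.005],[0,0,0],0],[[0,0,0],[0,0,0],0]])

```text
time: 13.1
tool_pos: [418.3, 308.6, 18.1]
tcp_rot: [-179.9, 0.1, 77.4]
ft_force: [-0.4, -0.1, 0.3]
finger_gap: 85.4
```

```bash
python3 go.py 419,312,20
```

```text
t 13.1 pos [418.3467 308.6374  18.1016] rot [-179.8963    0.137    77.4117] F [-0.4421 -0.0703  0.3093] gap 85.37168491090188
turn [-0.0018  0.0024 -0.0033]
[419. 312.  20.] tool delta m [ 0.0034 -0.0001 -0.0019]
```

Request:
play_rows(deltas=[[[0.003,0,-0.002],[-0.002,0.002,-0.003],0],[[0,0,0],[0,0,0],0.3],[[0,0,0],[0,0,0],0.6],[[0,0,0],[0,0,0],1],[[0,0,0],[0,0,0],1],[[0,0,0],[0,0,0],1],[[0,0,0],[0,0,0],1]])

```text
time: 13.98
tool_pos: [420.6, 312.8, 22.4]
tcp_rot: [179.8, -0.1, 77.6]
ft_force: [-0.8, -0.5, 0.3]
finger_gap: 49.9
```

```bash
python3 go.py 419,312,100 480,150,100 633,137.5,90 633,137.5,41
```

```text
t 13.975 pos [420.5527 312.7871  22.413 ] rot [179.8209  -0.14    77.6074] F [-0.84   -0.5251  0.2955] gap 49.897920155317344
turn [ 0.0031 -0.0024  0.0001]
[419. 312. 100.] tool delta m [-0.0011 -0.0013 -0.0776]
[480. 150. 100.] tool delta m [-0.1451  0.0944  0.    ]
[633.  137.5  90. ] tool delta m [0.0206 0.1521 0.01  ]
[633.  137.5  41. ] tool delta m [ 0.    -0.     0.049]
```

Request:
play_rows(deltas=[[[0,0,-0.01],[0,0,0],1],[[0,0,-0.025],[0,0,0],1],[[-0.01,0.006,-0.03],[0,0,0],1],[[-0.035,0.022,-0.01],[0,0,0],1],[[-0.035,0.022,0],[0,0,0],1],[[-0.035,0.025,0],[0,0,0],1],[[-0.015,0.03,0],[0,0,0],1],[[0,0.035,0],[0,0,0],1]])

```text
time: 14.98
tool_pos: [531.2, 152.0, 105.4]
tcp_rot: [179.6, -0.2, 77.8]
ft_force: [0.9, 0.6, -1.2]
finger_gap: 50.2
```

```bash
python3 go.py 633,137.5,90 
```

```text
t 14.975 pos [531.1698 152.0067 105.3838] rot [179.6439  -0.1946  77.8092] F [ 0.9099  0.5659 -1.1787] gap 50.176789008318316
turn [ 0.0062 -0.0034  0.0036]
[633.  137.5  90. ] tool delta m [0.0077 0.1026 0.0154]
```

Request:
play_rows(deltas=[[[0.002,0.035,0],[0.006,-0.003,0.004],1],[[0.002,0.032,0.004],[0,0,0],1],[[0.002,0.02,0.006],[0,0,0],1],[[0.001,0.008,0.006],[0,0,0],1],[[0,0,0],[0,0,0],1],[[0,0,0],[0,0,0],1]])

```text
time: 15.72
tool_pos: [629.9, 136.6, 92.3]
tcp_rot: [179.9, -0.1, 77.4]
ft_force: [0.0, 0.1, -0.1]
finger_gap: 49.7
```

```bash
python3 go.py 633,137.5,43.5 
```

```text
t 15.725 pos [629.8745 136.6212  92.2734] rot [179.899   -0.0582  77.4348] F [ 0.0288  0.0539 -0.1368] gap 49.6723261138237
turn [ 0.0018 -0.001  -0.0029]
[633.  137.5  43.5] tool delta m [0.0015 0.0029 0.0488]
```

Request:
play_rows(deltas=[[[0.0015,0.003,0.01],[0.002,-0.001,-0.003],1],[[0,0,0.012],[0,0,0],1],[[0,0,0.012],[0,0,0],1],[[0,0,0.008],[0,0,0],1],[[0,0,0.003],[0,0,0],1],[[0,0,0],[0,0,0],1],[[0,0,0],[0,0,0],1]])

```text
time: 16.6
tool_pos: [631.5, 138.0, 43.8]
tcp_rot: [-179.9, 0.0, 77.7]
ft_force: [-0.2, -0.9, -1.2]
finger_gap: 49.6
```

```bash
python3 go.py 633,137.5,42.4; python3 - <<'E'
from h import *
S=eyes.snapshot("scene");p=r.sense()["tool_pos"];f=p[2]-22.4;n="scene"
M=[proj(n,circ(p[0],p[1],f+z,d)) for z,d in((0,42),(72,49))]+[proj(n,circ(633.5,138,20,96))]
cv2.imwrite("pics/g2.png",crop(S,290,175,75,75,8,M))
E
```

```text
t 16.6 pos [631.543  138.0329  43.7915] rot [-179.8967    0.0282   77.6735] F [-0.2444 -0.8985 -1.1894] gap 49.64462134331248
turn [-0.0018  0.0005  0.0013]
[633.  137.5  42.4] tool delta m [-0.0002  0.0015  0.0014]
```

View pics/g2.png

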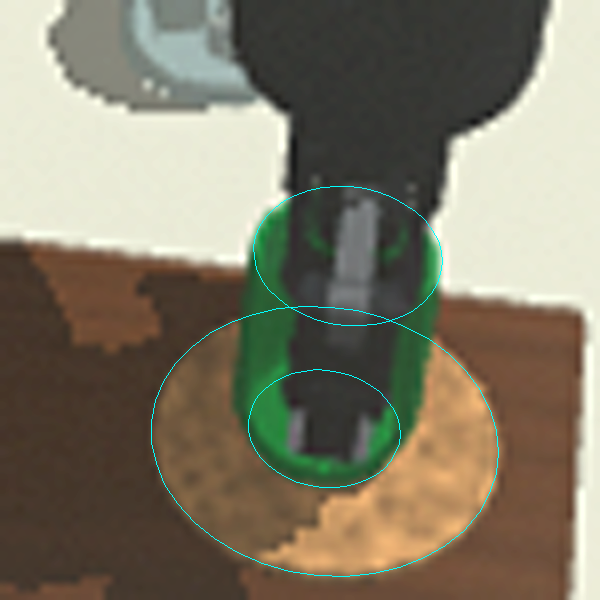

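The green glass hangs upright over the coaster, which spans (152–498, 307–575). Its foot is at (325,428), 2 mm short in x. Correcting and setting it down.

Request:
play_rows(deltas=[[[0,0.002,0],[-0.002,0,0.001],1],[[0,0,0.001],[0,0,0],1],[[0,0,0.0015],[0,0,0],1],[[0,0,0.001],[0,0,0],1],[[0,0,0],[0,0,0],1]])

```text
time: 17.27
tool_pos: [634.8, 137.6, 42.6]
tcp_rot: [179.8, -0.0, 77.6]
ft_force: [0.1, 0.3, -0.5]
finger_gap: 49.5
```

Request:
play_rows(deltas=[[[0,0,0.001],[0,0,0],1],[[0,0,0.001],[0,0,0],1],[[0,0,0],[0,0,0],1]])

```text
time: 17.65
tool_pos: [635.1, 137.6, 42.5]
tcp_rot: [179.8, -0.0, 77.6]
ft_force: [-0.4, 0.1, -1.4]
finger_gap: 49.9
```

Request:
play_rows(deltas=[[[0,-0.001,-0.0005],[0,0,0],1],[[0,0,0],[0,0,0],0.4],[[0,0,0],[0,0,0],0.2],[[0,0,0],[0,0,0],0],[[0,0,0],[0,0,0],0],[[0,0,-0.015],[0,0,0],0],[[0,0,-0.03],[0,0,0],0],[[0,0,-0.03],[0,0,0],0]])

```text
time: 18.65
tool_pos: [631.8, 137.6, 118.0]
tcp_rot: [-179.9, 0.1, 77.6]
ft_force: [-0.0, 0.8, -0.3]
finger_gap: 85.2
```

```bash
python3 go.py 455.5,124.5,110 455.5,124.5,20
```

```text
t 18.65 pos [631.8183 137.6196 118.0449] rot [-179.8963    0.0875   77.6175] F [-0.0256  0.7503 -0.3098] gap 85.21210012522141
turn [-0.0018  0.0015  0.0003]
[455.5 124.5 110. ] tool delta m [-0.0507 -0.1694  0.008 ]
[455.5 124.5  20. ] tool delta m [ 0.   -0.    0.09]
```

Request:
play_rows(deltas=[[[0,0,-0.02],[0,0,0],0],[[-0.01,-0.035,-0.01],[0,0,0],0],[[-0.012,-0.04,0],[0,0,0],0],[[-0.012,-0.04,0.01],[0,0,0],0],[[-0.011,-0.035,0.01],[0,0,0],0],[[-0.005,-0.015,0.01],[0,0,0],0],[[0,0,0],[0,0,0],0],[[0,0,0],[0,0,0],0]])

```text
time: 19.65
tool_pos: [460.6, 124.5, 127.8]
tcp_rot: [179.3, -0.2, 77.6]
ft_force: [0.4, -0.2, 0.2]
finger_gap: 85.2
```

```bash
python3 go.py 455.5,124.5,18; python3 - <<'E'
from h import *
S=eyes.snapshot("scene");T=eyes.snapshot("top");n="scene"
j=lambda n:[proj(n,circ(455.5,124.5,z,64)) for z in(0,62)]
g=lambda n:[proj(n,circ(633.3,137.5,20,96)),proj(n,circ(633.3,137.5,20,42)),proj(n,circ(633.3,137.5,92,49))]
cv2.imwrite("pics/g3.png",np.vstack([np.hstack([crop(S,298,140,50,50,6,j(n)),crop(S,300,180,70,50,6,g(n))]),np.hstack([crop(T,200,250,50,50,6,j("top")),crop(T,185,190,70,50,6,g("top"))])]))
E
```

```text
t 19.65 pos [460.6222 124.4732 127.8034] rot [179.2869  -0.2239  77.603 ] F [ 0.3592 -0.2419  0.2312] gap 85.16538811477557
turn [ 0.0124 -0.0039  0.    ]
[455.5 124.5  18. ] tool delta m [-0.0011 -0.005   0.1098]
```

View pics/g3.png

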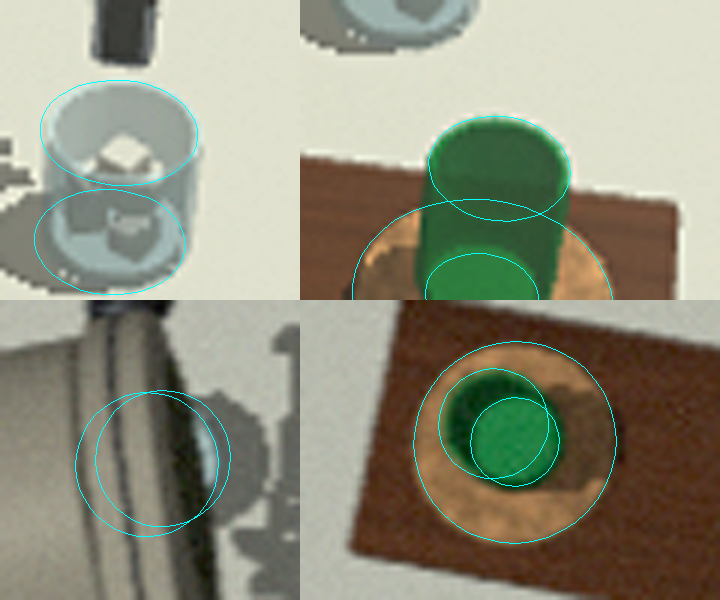

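The green glass is centred on the coaster, foot at (514,442) in both circles. The jar's drawn base overshoots its visible base, roughly (117,230) against the drawn (110,242), so I'll look closer.

```bash
python3 - <<'E'
from h import *
S=eyes.snapshot("scene");n="scene"
a=crop(S,300,145,40,50,10); b=crop(S,300,145,40,50,10,[proj(n,circ(455.5,124.5,62,64)),proj(n,circ(455.5,124.5,62,56)),proj(n,circ(448,128,0,64))])
cv2.imwrite("pics/j.png",np.hstack([a,b]))
for z in(62,0): print(z,proj(n,[[455.5,124.5,z]]))
E
```

```text
62 [[317.3 161.4]]
0 [[315.8 179.7]]
```

View pics/j.png

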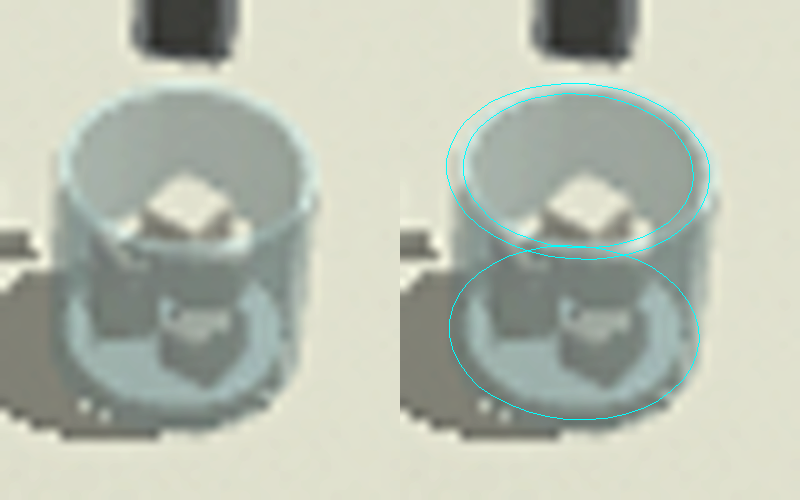

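The rim is centred at (188,170) and the base at about (177,343) in the left panel, so the jar is nearer (453.5,126.5). Grasping there.

```bash
python3 go.py 453.5,126.5,90
```

```text
t 19.8 pos [460.5849 124.4435 127.3998] rot [179.3262  -0.2099  77.5969] F [ 0.6978 -0.7246 -0.399 ] gap 85.29122559176972
turn [ 0.0118 -0.0037 -0.0001]
[453.5 126.5  90. ] tool delta m [ 0.0005 -0.0074  0.0374]
```

Request:
play_rows(deltas=[[[0.0005,-0.0075,0],[0.012,-0.004,0],0],[[0,0,0],[0,0,0],0],[[0,0,0.012],[0,0,0],0],[[0,0,0.012],[0,0,0],0],[[0,0,0.005],[0,0,0],0],[[0,0,0],[0,0,0],0]])

```text
time: 20.55
tool_pos: [453.0, 126.6, 95.5]
tcp_rot: [-179.8, 0.1, 77.6]
ft_force: [0.3, 1.0, 0.6]
finger_gap: 85.6
```

```bash
python3 go.py 453.5,126.5,18
```

```text
t 20.55 pos [452.9745 126.595   95.4511] rot [-179.846     0.0738   77.5858] F [0.2939 0.9678 0.6045] gap 85.55926428636133
turn [-0.0027  0.0013 -0.0002]
[453.5 126.5  18. ] tool delta m [0.     0.0005 0.0775]
```

Request:
play_rows(deltas=[[[0,0.0005,0.01],[-0.003,0.001,0],0],[[0,0,0.014],[0,0,0],0],[[0,0,0.014],[0,0,0],0],[[0,0,0.014],[0,0,0],0],[[0,0,0.012],[0,0,0],0],[[0,0,0.006],[0,0,0],0],[[0,0,0],[0,0,0],0]])

```text
time: 21.42
tool_pos: [452.9, 126.3, 19.8]
tcp_rot: [-180.0, 0.0, 77.6]
ft_force: [-1.6, 0.2, 0.2]
finger_gap: 85.3
```

```bash
python3 go.py 453.5,126.5,18
```

```text
t 21.425 pos [452.9429 126.3154  19.8165] rot [-179.9668    0.0357   77.5781] F [-1.6036  0.2293  0.2278] gap 85.32509513160572
turn [-0.0006  0.0006 -0.0004]
[453.5 126.5  18. ] tool delta m [0.0003 0.0005 0.0018]
```

Request:
play_rows(deltas=[[[0,0,0],[0,0,0],0.2],[[0,0,0],[0,0,0],0.4],[[0,0,0],[0,0,0],1],[[0,0,0],[0,0,0],1],[[0,0,0],[0,0,0],1],[[0,0,0],[0,0,0],1]], force=35)

```text
time: 22.18
tool_pos: [453.6, 126.5, 20.9]
tcp_rot: [179.9, 0.0, 77.6]
ft_force: [-0.5, 0.7, -2.6]
finger_gap: 64.6
```

```bash
python3 go.py 453.5,126.5,95 500,20,95 607.5,20.2,80 607.5,20.2,35
```

```text
t 22.175 pos [453.6287 126.4623  20.8573] rot [179.9484   0.0037  77.5846] F [-0.5261  0.7248 -2.5738] gap 64.5859579300159
turn [ 0.0009  0.0001 -0.0003]
[453.5 126.5  95. ] tool delta m [ 0.     -0.0001 -0.0741]
[500.  20.  95.] tool delta m [-0.094   0.0683  0.    ]
[607.5  20.2  80. ] tool delta m [0.0233 0.1049 0.015 ]
[607.5  20.2  35. ] tool delta m [ 0.    -0.     0.045]
```

Request:
play_rows(deltas=[[[0,0,-0.01],[0,0,0],1],[[0,0,-0.025],[0,0,0],1],[[-0.01,0.007,-0.03],[0,0,0],1],[[-0.025,0.018,-0.005],[0,0,0],1],[[-0.03,0.022,0],[0,0,0],1],[[-0.025,0.018,0],[0,0,0],1],[[-0.008,0.015,0],[0,0,0],1],[[0.003,0.02,0],[0,0,0],1]])

```text
time: 23.18
tool_pos: [533.6, 9.5, 98.6]
tcp_rot: [179.7, -0.0, 77.7]
ft_force: [0.2, 0.1, -1.6]
finger_gap: 64.3
```

```bash
python3 go.py 607.5,20.2,80 
```

```text
t 23.175 pos [533.6447   9.4741  98.6397] rot [179.7281  -0.0379  77.6663] F [ 0.2279  0.0828 -1.5716] gap 64.25086146156742
turn [ 0.0047 -0.0007  0.0012]
[607.5  20.2  80. ] tool delta m [0.0263 0.0698 0.0186]
```

Request:
play_rows(deltas=[[[0.008,0.022,0.002],[0.005,0,0.001],1],[[0.008,0.022,0.006],[0,0,0],1],[[0.007,0.017,0.008],[0,0,0],1],[[0.003,0.006,0.008],[0,0,0],1],[[0,0,0.006],[0,0,0],1],[[0,0,0],[0,0,0],1],[[0,0,0],[0,0,0],1]])

```text
time: 24.05
tool_pos: [607.9, 23.0, 68.8]
tcp_rot: [-180.0, -0.1, 77.6]
ft_force: [-0.3, 0.1, -1.7]
finger_gap: 64.7
```

```bash
python3 go.py 607.5,20.2,37 
```

```text
t 24.05 pos [607.8742  23.0161  68.8468] rot [-179.9526   -0.105    77.6239] F [-0.2823  0.1295 -1.7203] gap 64.70718113988418
turn [-0.0008 -0.0018  0.0004]
[607.5  20.2  37. ] tool delta m [-0.0028  0.0002  0.0318]
```

Request:
play_rows(deltas=[[[-0.003,0,0.008],[-0.001,-0.002,0],1],[[0,0,0.009],[0,0,0],1],[[0,0,0.009],[0,0,0],1],[[0,0,0.004],[0,0,0],1],[[0,0,0],[0,0,0],1],[[0,0,0],[0,0,0],1]])

```text
time: 24.8
tool_pos: [606.6, 19.6, 36.9]
tcp_rot: [180.0, 0.0, 77.6]
ft_force: [0.5, -0.4, -2.3]
finger_gap: 64.2
```

```bash
python3 go.py 607.5,20.2,35; python3 - <<'E'
from h import *
S=eyes.snapshot("scene");p=r.sense()["tool_pos"];f=p[2]-20.9;n="scene"
M=[proj(n,circ(p[0],p[1],f+z,64)) for z in(0,62)]
u=np.array([-.215,-.977]);b=np.array([[65,190],[65,-190],[-65,-190],[-65,190]])@np.array([[.977,-.215],[.215,.977]])+[607.5,20.2]
M.append(proj(n,np.c_[b,[14]*4]))
cv2.imwrite("pics/j2.png",crop(S,185,160,190,105,4,M))
E
```

```text
t 24.8 pos [606.5533  19.6038  36.8628] rot [179.9979   0.0219  77.5998] F [ 0.5057 -0.4255 -2.3356] gap 64.18517060338476
turn [ 0.      0.0004 -0.    ]
[607.5  20.2  35. ] tool delta m [0.0008 0.0008 0.0019]
```

View pics/j2.png

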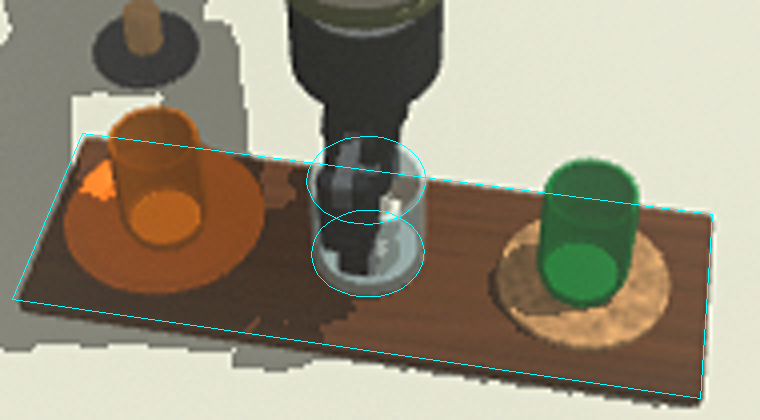

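The jar is at (367,180–255), halfway between the saucer (163,215) and the coaster (583,280), and it matches the overlay. Lowering and releasing.

Request:
play_rows(deltas=[[[0.0008,0.0005,0.001],[0,0,0],1],[[0,0,0.001],[0,0,0],1],[[0,0,0.001],[0,0,0],1],[[0,0,0.001],[0,0,0],1],[[0,0,0],[0,0,0],1]])

```text
time: 25.48
tool_pos: [608.2, 20.4, 34.9]
tcp_rot: [179.9, 0.0, 77.6]
ft_force: [-0.4, -0.4, -2.0]
finger_gap: 64.3
```

Request:
play_rows(deltas=[[[0,0,0.001],[0,0,0],1],[[0,0,0.001],[0,0,0],1],[[0,0,0],[0,0,0],1]])

```text
time: 25.85
tool_pos: [608.6, 20.3, 34.8]
tcp_rot: [179.9, 0.0, 77.6]
ft_force: [-0.2, -0.3, -1.5]
finger_gap: 64.2
```

Request:
play_rows(deltas=[[[0,0,0],[0,0,0],0.2],[[0,0,0],[0,0,0],0.1],[[0,0,0],[0,0,0],0],[[0,0,0],[0,0,0],0],[[0,0,-0.015],[0,0,0],0],[[0,0,-0.025],[0,0,0],0],[[0,0,-0.03],[0,0,0],0],[[0,0,-0.03],[0,0,0],0]])

```text
time: 26.85
tool_pos: [607.1, 20.4, 137.5]
tcp_rot: [-180.0, 0.0, 77.6]
ft_force: [0.7, -0.1, 0.6]
finger_gap: 85.9
```

```bash
python3 go.py 500,20,130 427.5,-118,90 427.5,-118,18; python3 - <<'E'
from h import *
t=r.sense()["tool_pos"]
E
```

```text
t 26.85 pos [607.0713  20.4151 137.5139] rot [-179.9556    0.0315   77.6053] F [ 0.6814 -0.1316  0.6246] gap 85.90662495311628
turn [-0.0008  0.0005  0.0001]
[500.  20. 130.] tool delta m [-0.0234 -0.1045  0.0075]
[ 427.5 -118.    90. ] tool delta m [-0.1503 -0.0412  0.04  ]
[ 427.5 -118.    18. ] tool delta m [ 0.    -0.     0.072]
```

Request:
play_rows(deltas=[[[-0.01,-0.02,0],[0,0,0],0],[[-0.025,-0.03,0],[0,0,0],0],[[-0.032,-0.03,0],[0,0,0],0],[[-0.035,-0.025,0],[0,0,0],0],[[-0.035,-0.02,0.01],[0,0,0],0],[[-0.025,-0.014,0.01],[0,0,0],0],[[0,0,0.005],[0,0,0],0],[[0,0,0],[0,0,0],0]])

```text
time: 27.85
tool_pos: [439.1, -112.0, 125.8]
tcp_rot: [178.8, -0.0, 77.7]
ft_force: [0.6, -0.3, -0.2]
finger_gap: 85.4
```

```bash
python3 go.py 427.5,-118,90; python3 - <<'E'
from h import *
S=eyes.snapshot("scene");T=eyes.snapshot("top");n="scene"
l=lambda n:[proj(n,circ(427.5,-118,z,d)) for z,d in((14,68),(44,24),(6,68))]
j=lambda n:[proj(n,circ(608,20.3,14+z,d)) for z,d in((0,64),(62,64),(62,56))]
cv2.imwrite("pics/l1.png",np.vstack([np.hstack([crop(S,200,148,45,38,8,l(n)),crop(S,253,182,45,38,8,j(n))]),np.hstack([crop(T,290,265,45,36,8,l("top")),crop(T,242,200,45,36,8,j("top"))])]))
E
```

```text
t 27.85 pos [ 439.1255 -111.9598  125.768 ] rot [178.7584  -0.0023  77.6619] F [ 0.5853 -0.2826 -0.2164] gap 85.357021350058
turn [ 0.0217 -0.0001  0.0011]
[ 427.5 -118.    90. ] tool delta m [-0.0084 -0.0101  0.0358]
```

View pics/l1.png

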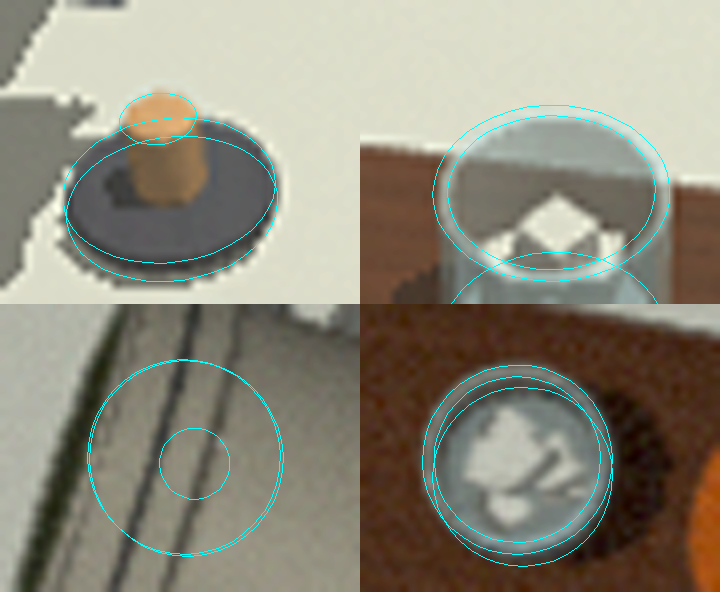

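The jar sits on the board as predicted, its rim matching at (552,192). The lid is at about (427.5,-117), with the knob top at (161,118).

Request:
play_rows(deltas=[[[-0.007,-0.01,0.01],[0.022,0,0.001],0],[[0,0,0.015],[0,0,0],0],[[0,0,0.012],[0,0,0],0],[[0,0,0],[0,0,0],0],[[0,0,0],[0,0,0],0]])

```text
time: 28.58
tool_pos: [428.0, -115.4, 85.5]
tcp_rot: [-179.8, -0.0, 77.8]
ft_force: [-0.8, 0.4, 0.3]
finger_gap: 85.4
```

```bash
python3 go.py 427.5,-117,20
```

```text
t 28.575 pos [ 428.0216 -115.3906   85.5127] rot [-179.8058   -0.0246   77.8021] F [-0.7556  0.4148  0.2844] gap 85.3818855889993
turn [-0.0034 -0.0004  0.0035]
[ 427.5 -117.    20. ] tool delta m [-0.0017 -0.0002  0.0655]
```

Request:
play_rows(deltas=[[[-0.0017,0,0.008],[-0.003,0,0.003],0],[[0,0,0.013],[0,0,0],0],[[0,0,0.014],[0,0,0],0],[[0,0,0.014],[0,0,0],0],[[0,0,0.01],[0,0,0],0],[[0,0,0.002],[0,0,0],0],[[0,0,0],[0,0,0],0]])

```text
time: 29.45
tool_pos: [427.4, -117.0, 20.0]
tcp_rot: [-180.0, -0.0, 77.6]
ft_force: [-0.9, 0.2, 0.5]
finger_gap: 85.4
```

```bash
python3 go.py 427.5,-117,19
```

```text
t 29.45 pos [ 427.4187 -117.0324   19.9617] rot [-179.9667   -0.0287   77.6186] F [-0.9066  0.1823  0.4829] gap 85.39021168691849
turn [-0.0006 -0.0005  0.0003]
[ 427.5 -117.    19. ] tool delta m [0.     0.0001 0.001 ]
```

Request:
play_rows(deltas=[[[0,0,0],[0,0,0],0.4],[[0,0,0],[0,0,0],0.6],[[0,0,0],[0,0,0],0.8],[[0,0,0],[0,0,0],1],[[0,0,0],[0,0,0],1],[[0,0,0],[0,0,0],1],[[0,0,0],[0,0,0],1]], force=30)

```text
time: 30.32
tool_pos: [428.7, -117.5, 21.4]
tcp_rot: [179.9, -0.0, 77.6]
ft_force: [0.8, 0.9, -0.7]
finger_gap: 22.9
```

```bash
python3 go.py 427.5,-117,135 500,20,135 608,20.3,110 608,20.3,90
```

```text
t 30.325 pos [ 428.6828 -117.5179   21.4414] rot [179.8701  -0.0018  77.6193] F [ 0.8356  0.9239 -0.6644] gap 22.903971444734637
turn [ 0.0023 -0.      0.0003]
[ 427.5 -117.   135. ] tool delta m [ 0.0003 -0.0013 -0.1136]
[500.  20. 135.] tool delta m [0.1494 0.0414 0.    ]
[608.   20.3 110. ] tool delta m [0.0235 0.1054 0.025 ]
[608.   20.3  90. ] tool delta m [ 0.   -0.    0.02]
```

Request:
play_rows(deltas=[[[0,0,-0.01],[0,0,0],1],[[0,0,-0.025],[0,0,0],1],[[0,0,-0.03],[0,0,0],1],[[0.01,0.003,-0.03],[0,0,0],1],[[0.03,0.01,-0.015],[0,0,0],1],[[0.035,0.015,0],[0,0,0],1],[[0.035,0.025,0],[0,0,0],1],[[0.025,0.03,0],[0,0,0],1]])

```text
time: 31.32
tool_pos: [540.8, -1.5, 141.0]
tcp_rot: [179.6, -0.0, 77.4]
ft_force: [0.2, -0.6, 0.3]
finger_gap: 23.0
```

```bash
python3 go.py 608,20.3,120
```

```text
t 31.325 pos [540.787   -1.4668 141.0393] rot [179.6498  -0.022   77.3935] F [ 0.2292 -0.6344  0.3405] gap 22.969737149478128
turn [ 0.0061 -0.0004 -0.0036]
[608.   20.3 120. ] tool delta m [0.0357 0.061  0.021 ]
```

Request:
play_rows(deltas=[[[0.012,0.02,0.003],[0.006,0,-0.004],1],[[0.01,0.018,0.006],[0,0,0],1],[[0.006,0.013,0.006],[0,0,0],1],[[0.003,0.005,0.006],[0,0,0],1],[[0,0,0],[0,0,0],1],[[0,0,0],[0,0,0],1]])

```text
time: 32.08
tool_pos: [605.7, 19.5, 122.7]
tcp_rot: [179.9, -0.0, 77.8]
ft_force: [-0.4, -0.0, -0.3]
finger_gap: 22.9
```

```bash
python3 go.py 608,20.3,108
```

```text
t 32.075 pos [605.7108  19.4916 122.693 ] rot [179.9087  -0.0392  77.8091] F [-0.3811 -0.048  -0.3012] gap 22.857567762666882
turn [ 0.0016 -0.0007  0.0036]
[608.   20.3 108. ] tool delta m [0.0013 0.0021 0.0147]
```

Request:
play_rows(deltas=[[[0.001,0.002,0.005],[0.002,-0.001,0.003],1],[[0,0,0.006],[0,0,0],1],[[0,0,0.003],[0,0,0],1],[[0,0,0],[0,0,0],1],[[0,0,0],[0,0,0],1]])

```text
time: 32.7
tool_pos: [607.3, 19.7, 108.2]
tcp_rot: [-180.0, 0.0, 77.6]
ft_force: [0.5, -0.1, -0.4]
finger_gap: 22.7
```

```bash
python3 go.py 608,20.3,91.4; python3 - <<'E'
from h import *
S=eyes.snapshot("scene");T=eyes.snapshot("top");p=r.sense()["tool_pos"];f=p[2]-21.4
M=lambda n:[proj(n,circ(608,20.3,76,d)) for d in(64,56)]+[proj(n,circ(p[0],p[1],f+z,d)) for z,d in((6,68),(14,68))]
cv2.imwrite("pics/l2.png",np.hstack([crop(S,250,165,45,60,8,M("scene")),crop(T,242,190,45,60,8,M("top"))]))
E
```

```text
t 32.7 pos [607.2949  19.6598 108.2197] rot [-179.9753    0.0208   77.5881] F [ 0.5422 -0.1398 -0.401 ] gap 22.746906251284816
turn [-0.0004  0.0004 -0.0002]
[608.   20.3  91.4] tool delta m [0.0008 0.0006 0.0168]
```

View pics/l2.png

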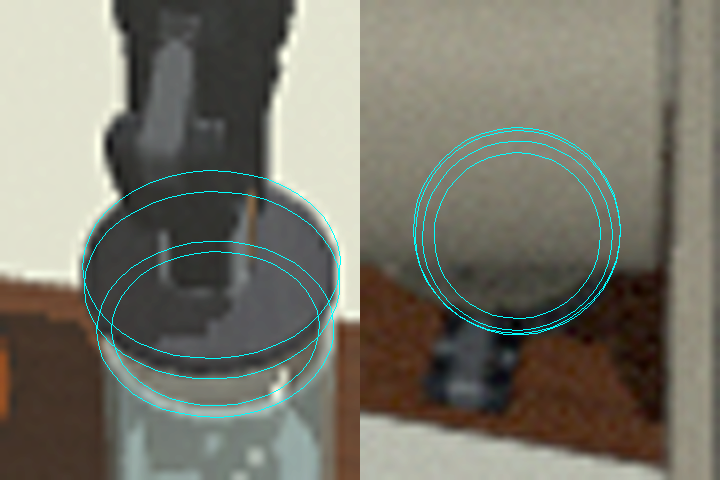

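The lid disc, at (211,265), is centred over the jar rim at (215,325) to within about 1 mm. Lowering it in.

Request:
play_rows(deltas=[[[0.0008,0.0005,0.004],[0,0,0],1],[[0,0,0.005],[0,0,0],1],[[0,0,0.004],[0,0,0],1],[[0,0,0.001],[0,0,0],1],[[0,0,0],[0,0,0],1]])

```text
time: 33.42
tool_pos: [608.0, 20.4, 93.1]
tcp_rot: [-180.0, 0.0, 77.6]
ft_force: [-0.4, -1.4, -1.1]
finger_gap: 22.9
```

Request:
play_rows(deltas=[[[0,0,0.002],[0,0,0],1],[[0,0,0.001],[0,0,0],1],[[0,0,0],[0,0,0],1]])

```text
time: 33.8
tool_pos: [608.7, 20.4, 91.8]
tcp_rot: [179.9, 0.0, 77.6]
ft_force: [0.2, 0.2, -1.5]
finger_gap: 23.0
```

Request:
play_rows(deltas=[[[0,0,0.001],[0,0,0],1],[[0,0,0.001],[0,0,0],1],[[0,0,0],[0,0,0],1]])

```text
time: 34.17
tool_pos: [609.2, 20.4, 91.6]
tcp_rot: [179.9, -0.0, 77.6]
ft_force: [-0.5, 0.5, -1.4]
finger_gap: 23.3
```

Request:
play_rows(deltas=[[[0,0,0],[0,0,0],0.6],[[0,0,0],[0,0,0],0.4],[[0,0,0],[0,0,0],0],[[0,0,0],[0,0,0],0],[[0,0,0],[0,0,0],0],[[0,0,-0.015],[0,0,0],0],[[0,0,-0.03],[0,0,0],0],[[0,0,-0.03],[0,0,0],0]])

```text
time: 35.17
tool_pos: [607.1, 20.5, 166.7]
tcp_rot: [-179.8, 0.1, 77.6]
ft_force: [1.1, 0.7, 1.1]
finger_gap: 85.3
```

Request:
play_rows(deltas=[[[0,-0.02,-0.03],[0,0,0],0],[[0,-0.04,-0.02],[0,0,0],0],[[0,-0.05,0],[0,0,0],0],[[0,-0.05,0],[0,0,0],0],[[0,-0.03,0],[0,0,0],0],[[0,0,0],[0,0,0],0],[[0,0,0],[0,0,0],0]])

```text
time: 36.05
tool_pos: [421.4, 62.2, 231.1]
tcp_rot: [179.0, -0.2, 77.6]
ft_force: [0.5, -0.6, 0.5]
finger_gap: 85.7
```

```bash
python3 go.py; python3 - <<'E'
from h import *
S=eyes.snapshot("scene");T=eyes.snapshot("top")
M=lambda n:[proj(n,circ(608.5,20.3,84,68)),proj(n,circ(608.5,20.3,114,24)),proj(n,circ(608.5,20.3,14,64))]
cv2.imwrite("pics/f.png",np.vstack([crop(S,185,165,200,85,4),np.hstack([crop(S,250,160,50,60,4,M("scene")),crop(T,180,180,150,60,4,M("top"))])]))
cv2.imwrite("pics/f2.png",S[:,:,::-1])
E
```

```text
t 36.05 pos [421.4265  62.1816 231.1335] rot [179.0305  -0.2046  77.5808] F [ 0.498  -0.6484  0.4505] gap 85.67283854034916
turn [ 0.0169 -0.0036 -0.0004]
```

View pics/f.png

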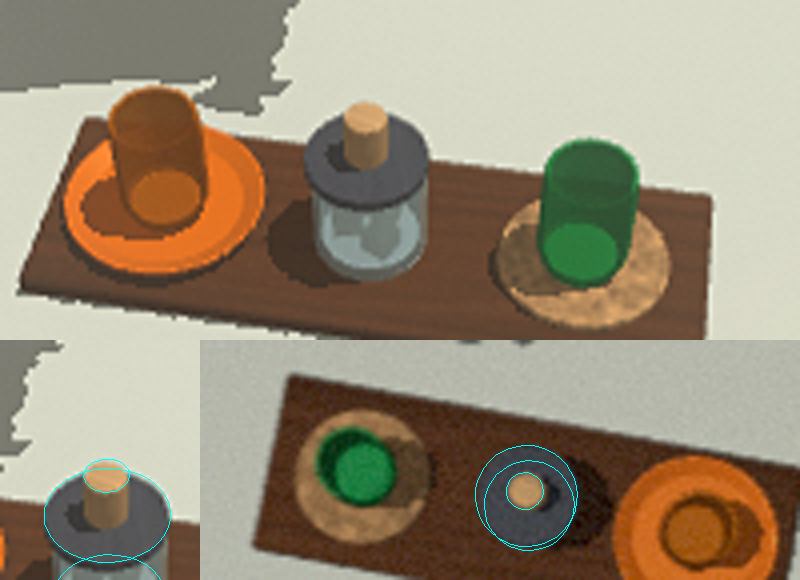

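View pics/f2.png

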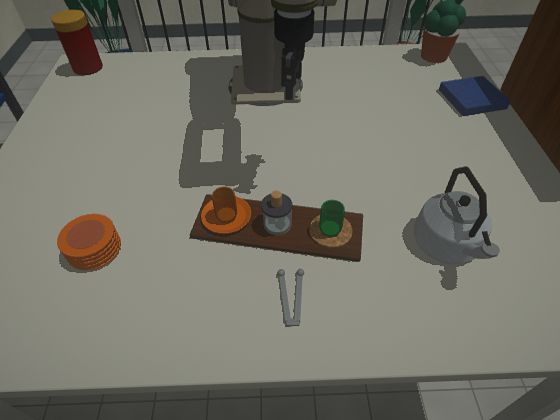

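The lid sits level at its predicted seated height, with the disc at (367,160) and the knob at (366,120). Both glasses are centred, the bystanders are where they were, and the arm is clear.

```bash
python3 -c "
from bench import r
print(r.hand_in())"
```

```text
the job is handed in; nothing more can be done
None
```

The tea is set out as asked, in the order given, and I handed the job in at about 36 s of the 96 s allowed. The hand-in reports no verdict.

- **Placing:** the amber glass stands on the saucer, the green glass on the coaster and the jar at the board's centre between them. The last overlays put each within about 2 mm of its target.
- **Lid:** it is on the jar plug down, sitting level. It seated at the expected height (tool at 91.6 mm, 91.4 expected) and matched the seated overlay in both views.
- **Bystanders:** the kettle, saucer stack and tongs look unmoved in the final picture. Nothing was tipped, and the arm ended about 190 mm clear of the board, touching nothing.

**Checks that disagreed:**
- **Jar position:** my first fit of the jar on the counter was about 2–3 mm off at its base. I corrected it before grasping.
- **Force readings:** the wrist readings I saw were under 4 N throughout, too small to show a clear contact when setting things down. I judged contact from the tool height instead.

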